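# Unlatch and open the guard gate of a board test cell

### The arm

A 7-joint arm with a two-finger parallel gripper is mounted at the origin on the work surface. World frame = base frame: x ahead of the robot, y to its left, z up, the work surface at z = 0. Lengths are in m, angles in rad, forces in N, time in s.
With the tool pointing down it reaches from about 0.4 to 0.85 m from the base axis. Payload 10.4 kg.
Tool frame: the origin (TCP) lies at the very end of the fingers, on their centre line; the grasp point (between the pads) lies 19 mm behind it; z points along the fingers, y is the line along which they close (so a half turn about z gives the same grasp; the last joint's range is limited). The gripper opens to 85 mm and grips with 20 to 120 N. Pads are 22 mm wide; open, the fingers measure 114 mm over their backs; the gripper's body (76 mm by 85 mm) begins 54 mm behind the grasp point. The pads swing forward as they close: fully open they stand 13 mm farther back than shut.
Start: joints at [-1.312, 0.332, -0.065, 1.46, 0.022, 1.35, -0.088], TCP at [0.174, 0.6, 0.211] pointing down, gripper open.
Joint ranges: [-2.6, 2.6], [-0.5, 2.12], [-1.47, 1.34], [0.16, 2.42], [-1.27, 4.41], [0.06, 2.06], [-2.6, 2.6]. Speed limits (rad/s): [2.22, 2.22, 2.79, 2.79, 3.14, 3.14, 3.14].

### API

Orientations are given as [roll, pitch, yaw] about the fixed x, y, z axes, in that order (R = Rz(yaw) Ry(pitch) Rx(roll)).
In Python, from plant import * gives the robot as it stands.
- The arm moves only by the tool send_rows, never from a script. Its arguments are lists of equal length, an entry for each row: "fingers": the opening, from 0 (shut) to 1 (fully open); "offset": the shift along the tool's x, y, z in cm, a list of three; "rot": the turn, a rotation vector about the tool's x, y, z in rad, a list of three. A call has 1 to 20 rows; each row is the pose to reach, as a shift and turn from the pose commanded when the call began, along the tool's axes at that moment; what a row does not reach only later rows make up. A row lasts 1/8 s, in which the tool goes at most 62.5 mm and 10.7 degrees, less where a joint would pass 70% of its speed; a pose out of reach is approached as far as the arm can. A call with a gripper value outside its range is refused whole. The fingers move at their own pace and stop on an object; "squeeze" is the grip in N (left out, the last holds). Time passes only in rows, so rows that repeat a pose let the fingers close. It gives the time, the measured TCP pose, the force, the opening and the grip force at its end, in the units of the state.
- state(): the state, without advancing time (a new reading comes with each control period).
- read_camera(name): name is "scene" or "top" or "wrist"; returns a dict with "img" (420x560x3 uint8, blue, green, red), "z_map" (420x560 float32, m along the optical axis (not along the pixel's ray), 0 where there is no reading), "camera_matrix" (3x3 intrinsics, pixels), "origin" and "orientation" of the camera in the world. Camera axes: x right, y down, z forward; pixel columns grow to the right and rows downward; lengths in m; the calibration is good to about 2 mm. A picture is of the moment at which its call begins.
- job_done(): hands the job in; it is judged then, once.
Trained networks look in the newest picture that a camera, given by its name, has taken for a name from the list of things; names that differ only in an ending like _2 or _b are one class to them, and where a whole thing is asked for, a point or a joint stands for the part that bears it (a point fixed in the world has none). Each returns a list of dicts, best first, with "confidence" (0 to 1); they miss things now and then, are a little off and sometimes report something else, mostly with a low value. They report only what shows in the picture. A call takes as long as a camera call.
- trace(query, camera): "region" (420x560 bool, what is visible of it) and "xy" ([column, row] in pixels, amid what is visible of it).
- pinpoint(query, camera): "xy" ([column, row] in pixels: a listed point, or the origin of a listed thing).
The state is a dict: "time": time; "joints": joint angles; "qd": joint speeds; "joint_efforts": joint torques, N m; "eef_pos": TCP position; "orientation": TCP orientation; "contact_force": force on the tool from outside, world axes, zero at the start; "ft_torque": the same for the moment, N m; "finger_gap": finger opening in m; "grip_force": force on a finger pad.
Only numpy, scipy, OpenCV 4.12 (cv2) and the standard library are available. Lean on these libraries where they do the work, as an engineer would, in place of code of your own. Each camera call takes 0.05 s, during which the arm holds its last target. There are 200 camera calls.

### The job

Open the yellow guard gate of the board test cell: press the red thumb lever down with the fingers, gently, until the steel latch bar has lifted out of its catch, swing the gate out towards you without flinging it, and leave it standing open at about a right angle with the bar dropped back to rest and nothing touching it. Do not force the lever, and do not disturb the other things on the bench.

Things in the scene. Friction and masses are not known exactly. Their poses are not given: they have to be found in the camera images.
- cell: fixed test cell, a grey base plate 260 x 300 x 12 mm (x, y, z) with aluminium posts and rails to 170 mm height round a blue test bed. Origin: centre of the plate's underside, on the table. Its +x points away from its front; the gate closes the front, 120 mm from the origin on the -x side
- gate_hinge (a point): point on the gate's vertical hinge axis at the height of the gate's top, 170 mm over the table. It turns with the gate: its -y axis points along the gate from hinge to free end, its -x axis out of the gate's front face, z up. The gate's middle plane contains the hinge axis; the gate frame is 20 mm thick and reaches down to 30 mm over the table
- gate_rail (a point): point on the centre line of the upper face of the gate's yellow top rail, 185 mm from the hinge axis, 170 mm over the table. The rail is 20 mm thick (its x) and 20 mm high, free above; fingers can pinch it from above up to 20 mm deep (the latch bar lies lower on the front side). Axes as gate_hinge
- gate (a joint): gate angle, 0 shut, growing as it swings out at the cell's front (-x side, towards the robot), clockwise seen from above; stop at 2.2 rad. Hinge friction about 0.1 N m: it stays where it is left. While the bar's nose is behind the catch's lip it can move only about 0.01 rad. Gate and bar pass freely over flat things on the table
- latch_bar (a joint): angle of the steel latch bar, which rocks about a pin on the gate's front. 0 = level, its nose behind the lip of the catch on the post; grows as the nose rises, and is clear of the lip above about 0.15 rad; firm stop at 0.18 rad. Only its own weight brings it back to 0: about 1 to 5 N are felt at the lever, then the stop
- latch_pin (a point): the bar's pin: 24 mm in front of the gate's middle plane, 155 mm from the hinge axis, 135 mm over the table. The bar is 10 mm thick, 14 mm high; it runs from here 115 mm away from the hinge to its nose, and 52 mm towards the hinge to the thumb lever. The catch's lip on the post, just in front of the nose, stands 8 mm above the bar's middle
- thumb_lever: foot of the thumb lever, fixed on the latch bar's hinge end. Origin at rest: 35 mm in front of the gate's middle plane, 81 mm from the hinge axis, 140 mm over the table, with gate_hinge's axes. On it a red paddle is clamped on its stem at a height that differs from cell to cell and is not tracked: the paddle's upper face lies 0 to 16 mm above this point. Find it by touch or by eye
- lever_mid (a point): the same point as thumb_lever's origin, below the middle of the red paddle. The paddle is a plate 44 (x) by 54 (y) by 5 mm; along its front (-x) edge stands a lip 6 mm thick, 14 mm high, its inner face 22 mm in front of this point; the gate's face is 25 mm behind it. Closed fingers fit between and can draw the gate by the lip. At the stop the paddle has sunk about 13 mm and tilts 0.18 rad
- board_a: loose green circuit board 130 x 90 x 12 mm lying flat in front of the cell, partly below the gate's swing; origin at the centre of its underside
- board_b: loose blue circuit board 130 x 90 x 12 mm, flat; origin at the centre of its underside
- scanner: loose black hand scanner lying down, 190 mm long, 50 mm high; origin on the table near its middle
- mouse: loose black computer mouse, 86 x 62 x 36 mm; origin on the table near its middle
- parts_bin: loose open black bin 150 x 110 x 60 mm; origin at the centre of its underside
- driver: loose screwdriver 190 mm long, lying; origin near its middle
- jar: loose jar, 64 mm in diameter, 85 mm high, standing beyond the hinge side of the cell's front; origin at the centre of its underside

How it is judged:
By the outcome, as a careful person would: the job done as asked, in the order asked, and still so for the second after the job is handed in, with the robot touching nothing.
It also fails if it takes over 56 s, if anything falls off the work surface, if the arm or the gripper's body presses on something with over 40 N, if the wrist force passes 120 N, or if a joint passes its speed limit or range.

## Working session

There is one attempt and no reset: what is moved stays moved. The work goes in short steps, Python scripts to look and compute and a tool call to move; the robot and the scene stay as the last step left them, time stands still between calls to the robot, and variables do not carry over. Pictures are saved under pics/ and viewed, at most 10 in all, crops included, and the job is handed in when it is done.

Besides the shell and the picture viewer there is one more tool, called after "Request:" as name(argument=value, ...) on one line, values as JSON. send_rows: Moves the arm, as the interface text tells. Its arguments: {"type":"object","properties":{"fingers":{"type":"array"},"offset":{"type":"array"},"rot":{"type":"array"},"squeeze":{"type":"number"}},"required":["fingers","offset","rot"]}

```bash
mkdir -p pics
cat > h.py <<'E'
from plant import *
import numpy as np, cv2
from scipy.spatial.transform import Rotation as Ro
def Rc(c):
    o=np.array(c["orientation"],float)
    return o if o.shape==(3,3) else (Ro.from_euler('xyz',o).as_matrix() if o.size==3 else Ro.from_quat(o).as_matrix())
def px2w(c,xy,z=None):
    K=np.array(c["camera_matrix"]);u,v=int(round(xy[0])),int(round(xy[1]))
    d=np.linalg.inv(K)@[xy[0],xy[1],1]
    o=np.array(c["origin"]);r=Rc(c)@d
    zm=c["z_map"][v,u]
    return (o+r*zm, None if z is None else o+r*(z-o[2])/r[2])
E
python3 - <<'E'
from h import *
print(state())
H={'gate_hinge':.17,'gate_rail':.17,'latch_pin':.135,'lever_mid':.14,'cell':0,'board_a':0,'jar':0,'mouse':0,'scanner':0,'parts_bin':0,'driver':0}
for n in("scene","top"):
    c=read_camera(n);cv2.imwrite(f"pics/{n}0.png",c["img"]);print(n,c["origin"],c["orientation"])
    for q in H:
        for d in pinpoint(q,n)[:2]:
            a,b=px2w(c,d["xy"],H[q]);print(q,round(d["confidence"],2),np.round(d["xy"]),a.round(3),b.round(3))
E
```

```text
{'time': 0.0, 'joints': array([-1.3115924 ,  0.33289624, -0.06469224,  1.46095023,  0.02160175,
        1.34989941, -0.08851953]), 'qd': array([ 5.76609620e-05,  5.26868467e-04, -3.82219924e-04, -2.98662503e-04,
        5.48484110e-04,  2.01247710e-03, -1.26051634e-03]), 'joint_efforts': array([ 3.75628006e-04, -6.25458956e+01,  4.92602284e-02, -3.91598618e+01,
        1.62184919e-02,  1.00281290e-02,  5.22147479e-05]), 'eef_pos': array([0.17370335, 0.59994928, 0.20969647]), 'orientation': array([-3.14013672e+00,  7.17818441e-05,  2.85978347e+00]), 'contact_force': array([-0.23415221,  0.51773405,  0.21559219]), 'ft_torque': array([-0.0222679 , -0.0167247 , -0.00772444]), 'grip_force': 0.0, 'finger_gap': 0.08547137189464453}
scene [1.7047991  0.46769169 0.93185268] [-2.16419579 -0.00673375  1.97066836]
gate_hinge 0.62 [279. 196.] [ 0.4   -0.113  0.004] [ 0.633 -0.009  0.17 ]
gate_hinge 0.2 [405. 215.] [0.334 0.36  0.005] [0.577 0.379 0.17 ]
gate_rail 0.95 [228. 188.] [ 0.656 -0.182  0.171] [ 0.654 -0.183  0.17 ]
latch_pin 0.41 [403. 219.] [0.354 0.357 0.002] [0.547 0.373 0.135]
latch
[... 1338 characters left out ...]
 -0.087  0.14 ]
lever_mid 0.19 [358. 282.] [ 0.353 -0.242  0.03 ] [ 0.351 -0.22   0.14 ]
cell 0.61 [324. 163.] [ 0.751 -0.13   0.043] [ 0.766 -0.135  0.   ]
board_a 0.98 [405. 263.] [ 0.42  -0.404  0.007] [ 0.42  -0.406  0.   ]
board_a 0.6 [328. 223.] [ 0.55  -0.15   0.002] [ 0.551 -0.15   0.   ]
jar 0.68 [247. 219.] [0.544 0.121 0.083] [0.559 0.129 0.   ]
mouse 0.73 [361. 284.] [ 0.348 -0.252  0.034] [ 0.348 -0.259  0.   ]
scanner 0.65 [339. 191.] [ 0.628 -0.166  0.144] [ 0.666 -0.187  0.   ]
scanner 0.61 [149. 231.] [0.507 0.457 0.018] [0.509 0.463 0.   ]
parts_bin 0.77 [427. 206.] [ 0.613 -0.48   0.025] [ 0.619 -0.49   0.   ]
driver 0.63 [177. 282.] [0.339 0.349 0.013] [0.339 0.353 0.   ]
```

```bash
sleep 1; python3 -c "
import cv2,numpy as np
a=cv2.imread('pics/scene0.png');b=cv2.imread('pics/top0.png')
cv2.imwrite('pics/both0.png',cv2.resize(np.hstack([a,b]),(800,300)))"
```

```text
(no output)
```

View pics/scene0.png

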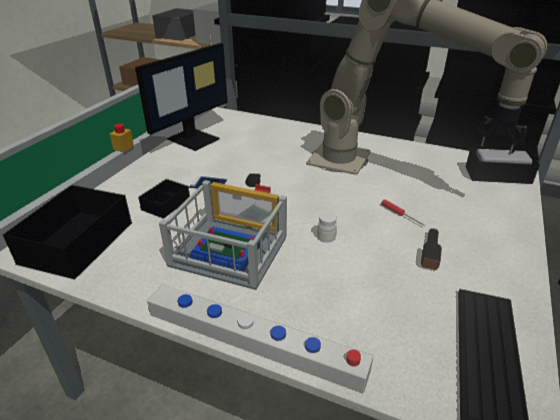

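View pics/top0.png

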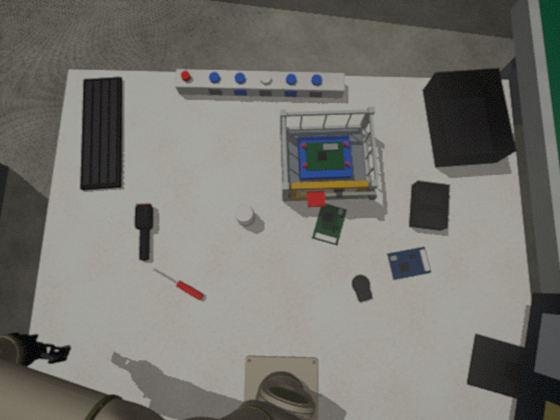

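The scene shows the cell with its yellow gate at about (245,205) and the red lever at (262,189). The top view has the lever at (315,199), the rail from (291,184) to (368,184), the jar at (247,216) and board_a at (329,223). Next I fit the rail line and the paddle from depth.

```bash
cat >> h.py <<'E'
def cloud(c):
    K=np.array(c["camera_matrix"]);z=c["z_map"];v,u=np.mgrid[:z.shape[0],:z.shape[1]]
    p=np.stack([(u-K[0,2])/K[0,0]*z,(v-K[1,2])/K[1,1]*z,z],-1)
    return p@Rc(c).T+np.array(c["origin"])
def fit(c,tag):
    P=cloud(c);h=cv2.cvtColor(c["img"],cv2.COLOR_BGR2HSV);H,S,V=[h[...,i] for i in range(3)]
    ok=c["z_map"]>0
    box=ok&(P[...,0]>.3)&(P[...,0]<.72)&(P[...,1]>-.33)&(P[...,1]<.06)
    y=box&(H>15)&(H<32)&(S>120)&(P[...,2]>.160)&(P[...,2]<.18)
    r=box&((H<8)|(H>172))&(S>130)&(P[...,2]>.11)&(P[...,2]<.19)
    q=P[y]
    if len(q)>20:
        m=np.median(q,0);w=cv2.fitLine(q[:,:2].astype(np.float32),cv2.DIST_HUBER,0,.01,.01).ravel()
        s=(q[:,:2]-w[2:])@w[:2]
        print(tag,"rail n",len(q),"z",m[2].round(4),"dir",w[:2],"p",w[2:],"ends",w[2:]+w[:2]*s.min(),w[2:]+w[:2]*s.max())
    q=P[r]
    if len(q): print(tag,"red n",len(q),"pct",np.percentile(q,[2,10,50,90,98],axis=0).round(4).tolist())
    return P,y,r
E
python3 - <<'E'
from h import *
for n in("scene","top"): fit(read_camera(n),n)
E
```

```text
scene rail n 367 z 0.1693 dir [ 0.06603304 -0.99781746] p [ 0.6486602  -0.12981884] ends [ 0.64089827 -0.01252945] [ 0.65631969 -0.24556067]
scene red n 81 pct [[0.5769, -0.1166, 0.1437], [0.5787, -0.1117, 0.1455], [0.5828, -0.0918, 0.1493], [0.5912, -0.0712, 0.1573], [0.5944, -0.0665, 0.1602]]
top rail n 519 z 0.1696 dir [ 0.05313963 -0.9985871 ] p [ 0.6405692  -0.13060209] ends [ 0.63443639 -0.01535557] [ 0.64674619 -0.24667834]
top red n 256 pct [[0.5777, -0.1186, 0.1409], [0.5805, -0.115, 0.1423], [0.6024, -0.0936, 0.1454], [0.6193, -0.072, 0.1564], [0.6236, -0.0663, 0.1609]]
```

Request:
send_rows(fingers=[0, 0, 0, 0, 0, 0, 0, 0, 0, 0, 0, 0, 0, 0, 0, 0, 0, 0, 0, 0], offset=[[0, 0, -5], [0, 0, -10], [0, 0, -14], [-6, -4, -14], [-12, -8, -14], [-18, -12, -14], [-24, -16, -14], [-30, -24, -14], [-36, -32, -14], [-42, -40, -14], [-48, -46, -14], [-56, -51, -14], [-62, -54, -14], [-62, -54, -14], [-62, -54, -14], [-62, -54, -14], [-62, -54, -14], [-62, -54, -14], [-62, -54, -14], [-62, -54, -14]], rot=[[0, 0, 0], [0, 0, 0], [0, 0, 0], [0, 0, 0], [0, 0, -0.05], [0, 0, -0.1], [0, 0, -0.15], [0, 0, -0.2], [0, 0, -0.25], [0, 0, -0.3], [0, 0, -0.35], [0, 0, -0.35], [0, 0, -0.35], [0, 0, -0.35], [0, 0, -0.35], [0, 0, -0.35], [0, 0, -0.35], [0, 0, -0.35], [0, 0, -0.35], [0, 0, -0.35]])

```text
time: 3.8
eef_pos: [0.619, -0.089, 0.351]
orientation: [3.14, 0.001, -3.071]
contact_force: [0.6, -1.1, 0.5]
finger_gap: 0.0002
grip_force: 0.0
```

Run:
```python
from h import *
print(state()["joints"].round(2))
c=read_camera("wrist");P,y,r=fit(c,"wrist");fit(read_camera("top"),"top")
cv2.imwrite("pics/w1.png",c["img"])
for q,z in(('gate_hinge',.17),('gate_rail',.17),('lever_mid',.14),('latch_pin',.135)):
    for d in pinpoint(q,"wrist")[:2]: print(q,round(d["confidence"],2),np.round(d["xy"]),[k.round(3) for k in px2w(c,d["xy"],z)])
q=P[r];print(np.histogram(q[:,2],bins=np.arange(.13,.17,.002)))
fl=q[(q[:,2]<.152)];print("plate",np.percentile(fl,[1,50,99],axis=0).round(4).tolist())
```

```text
[-0.38  0.34  0.63  1.24 -0.2   1.63  1.85]
wrist rail n 3852 z 0.1699 dir [ 0.05804239 -0.99831414] p [ 0.64092016 -0.13154118] ends [ 0.63412151 -0.01460614] [ 0.64771523 -0.24841456]
wrist red n 1989 pct [[0.5772, -0.1182, 0.1436], [0.5807, -0.1139, 0.1442], [0.6013, -0.0925, 0.1452], [0.6213, -0.0713, 0.158], [0.6255, -0.0669, 0.1595]]
top rail n 92 z 0.1697 dir [ 0.04507047 -0.9989838 ] p [ 0.63868463 -0.10511038] ends [ 0.63463384 -0.01532491] [ 0.64507415 -0.24673365]
gate_hinge 0.89 [348. 206.] [array([ 0.637, -0.008,  0.165]), array([ 0.636, -0.01 ,  0.17 ])]
gate_hinge 0.39 [214. 176.] [array([ 0.617, -0.164,  0.145]), array([ 0.613, -0.159,  0.17 ])]
gate_rail 0.47 [243. 120.] [array([ 0.551, -0.148,  0.004]), array([ 0.552, -0.13 ,  0.17 ])]
lever_mid 0.92 [272. 169.] [array([ 0.604, -0.098,  0.144]), array([ 0.605, -0.098,  0.14 ])]
lever_mid 0.42 [241. 120.] [array([ 0.552, -0.152,  0.004]), array([ 0.553, -0.136,  0.14 ])]
latch_pin 0.62 [216. 178.] [array([ 0.62 , -0.162,  0.145]), array([ 0.622, -0.164,  0.135])]
latch_pin 0.26 [248. 245.] [array([ 0.74 , -0.129,  0.044]), array([ 0.704, -0.122,  0.135])]
(array([   0,    0,    0,    1,    5,    3,  126, 1386,  179,    8,    8,
          8,    8,   58,  183,   16,    0,    0,    0,    0]), array([0.13 , 0.132, 0.134, 0.136, 0.138, 0.14 , 0.142, 0.144, 0.146,
       0.148, 0.15 , 0.152, 0.154, 0.156, 0.158, 0.16 , 0.162, 0.164,
       0.166, 0.168, 0.17 ]))
plate [[0.5769, -0.1188, 0.1432], [0.6047, -0.092, 0.1451], [0.6264, -0.0661, 0.1475]]
```

View pics/w1.png

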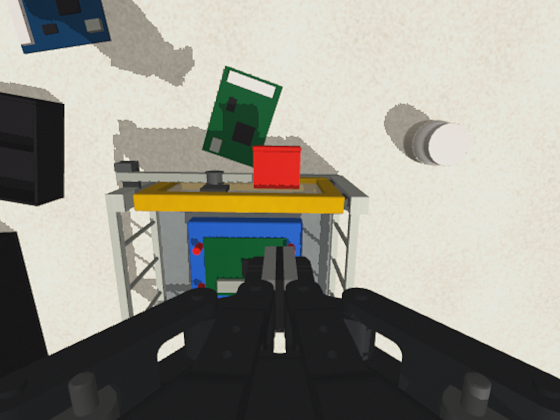

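The wrist view shows the red paddle at (277,167), the rail around (240,200) and the latch pin at (214,180). The paddle's upper face is at z ≈ 0.145 and the lever centre at about (0.604, -0.0925), both consistent with the sizes given.

Request:
send_rows(fingers=[0, 0, 0, 0, 0, 0, 0, 0], offset=[[1.6, 0, 4], [1.6, 0, 9], [1.6, 0, 14], [1.6, 0, 17], [1.6, 0, 19], [1.6, 0, 19.5], [1.6, 0, 19.5], [1.6, 0, 19.5]], rot=[[0, 0, 0], [0, 0, -0.01], [0, 0, -0.01], [0, 0, -0.01], [0, 0, -0.01], [0, 0, -0.01], [0, 0, -0.01], [0, 0, -0.01]])

```text
time: 5.1
eef_pos: [0.6038, -0.0919, 0.1566]
orientation: [-3.142, 0.002, -3.063]
contact_force: [0.5, -0.2, 0.6]
finger_gap: -0.0
grip_force: 0.0
```

Run:
```python
from h import *
c=read_camera("wrist");print(state()["contact_force"],state()["eef_pos"]);cv2.imwrite("pics/w2.png",c["img"]);fit(c,"w")
```

```text
[0.64535242 0.14746419 0.34284182] [ 0.60375359 -0.09190695  0.15649154]
w rail n 6090 z 0.1697 dir [ 0.08190811 -0.9966399 ] p [ 0.63679296 -0.14828193] ends [ 0.62563028 -0.01245695] [ 0.64458725 -0.24312123]
w red n 6140 pct [[0.5759, -0.1185, 0.1437], [0.5775, -0.1149, 0.1443], [0.5949, -0.0941, 0.1453], [0.6132, -0.0702, 0.1586], [0.6232, -0.0663, 0.1595]]
```

View pics/w2.png

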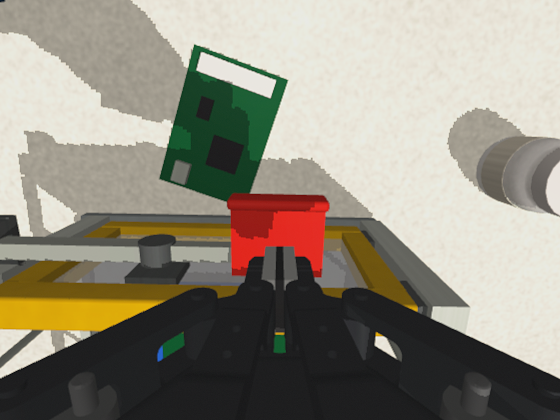

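Fingers sit centred over the paddle (280,260), inside the lip (280,203). Now a gentle press.

Request:
send_rows(fingers=[0, 0, 0, 0, 0, 0, 0, 0, 0, 0], offset=[[0, 0, 0.4], [0, 0, 0.7], [0, 0, 0.9], [0, 0, 1.1], [0, 0, 1.3], [0, 0, 1.4], [0, 0, 1.5], [0, 0, 1.5], [0, 0, 1.5], [0, 0, 1.5]], rot=[[0, 0, 0], [0, 0, 0], [0, 0, 0], [0, 0, 0], [0, 0, 0], [0, 0, 0], [0, 0, 0], [0, 0, 0], [0, 0, 0], [0, 0, 0]])

```text
time: 6.4
eef_pos: [0.6032, -0.0918, 0.1406]
orientation: [3.141, 0.0, -3.063]
contact_force: [-0.6, 0.2, -0.4]
finger_gap: 0.0002
grip_force: 0.0
```

Request:
send_rows(fingers=[0, 0, 0, 0, 0, 0], offset=[[0, 0, 0.1], [0, 0, 0.2], [0, 0, 0.3], [0, 0, 0.4], [0, 0, 0.4], [0, 0, 0.4]], rot=[[0, 0, 0], [0, 0, 0], [0, 0, 0], [0, 0, 0], [0, 0, 0], [0, 0, 0]])

```text
time: 7.15
eef_pos: [0.6032, -0.0919, 0.1365]
orientation: [3.142, 0.0, -3.063]
contact_force: [-1.1, -0.2, 0.3]
finger_gap: 0.0
grip_force: 0.0
```

Run:
```python
from h import *
for _ in range(3):
    c=read_camera("wrist");s=state();print(s["contact_force"].round(2),s["ft_torque"].round(2),s["eef_pos"].round(4))
fit(c,"w");cv2.imwrite("pics/w3.png",c["img"])
```

```text
[0.13 0.18 0.05] [-0.02 -0.02 -0.01] [ 0.6032 -0.0918  0.1365]
[ 0.51  0.19 -0.08] [ 0.07  0.01 -0.  ] [ 0.6032 -0.0918  0.1365]
[ 0.28 -0.36  0.45] [ 0.01  0.01 -0.02] [ 0.6032 -0.0919  0.1365]
w rail n 5238 z 0.1697 dir [ 0.04163857 -0.99913275] p [ 0.63837725 -0.16458066] ends [ 0.63272653 -0.02898955] [ 0.64095984 -0.22655083]
w red n 6550 pct [[0.5758, -0.1186, 0.1437], [0.5771, -0.1155, 0.1443], [0.592, -0.0952, 0.1454], [0.6119, -0.0699, 0.1588], [0.622, -0.0662, 0.1596]]
```

View pics/w3.png

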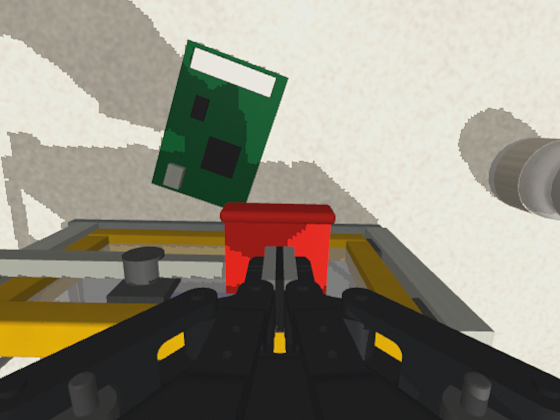

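The paddle (277,250) hasn't moved and there is no force. I check from depth where the fingertips really are.

Run:
```python
from h import *
c=read_camera("wrist");P=cloud(c)
print(np.array(c["origin"]).round(3))
for v in range(236,300,6): print(v,[(P[v,u].round(4).tolist(),c["img"][v,u].tolist()) for u in (274,288)])
```

```text
[ 0.538 -0.096  0.3  ]
236 [([0.5933, -0.0943, 0.1452], [23, 28, 151]), ([0.5929, -0.0872, 0.1449], [22, 28, 150])]
242 [([0.5967, -0.0941, 0.1451], [23, 28, 151]), ([0.5959, -0.0869, 0.1455], [37, 45, 232])]
248 [([0.5929, -0.094, 0.1628], [89, 92, 92]), ([0.5914, -0.0878, 0.1652], [88, 90, 89])]
254 [([0.5925, -0.0939, 0.1706], [89, 92, 92]), ([0.5925, -0.0878, 0.1695], [87, 90, 91])]
260 [([0.5926, -0.0938, 0.1769], [89, 92, 93]), ([0.5923, -0.088, 0.1765], [87, 90, 90])]
266 [([0.5926, -0.0937, 0.1826], [89, 93, 93]), ([0.5925, -0.0881, 0.1819], [87, 90, 90])]
272 [([0.5925, -0.0936, 0.1882], [84, 87, 88]), ([0.5918, -0.0884, 0.1888], [87, 90, 90])]
278 [([0.592, -0.0936, 0.194], [83, 85, 86]), ([0.5918, -0.0885, 0.1937], [86, 89, 89])]
284 [([0.594, -0.0934, 0.1948], [109, 113, 114]), ([0.5912, -0.0887, 0.1994], [28, 27, 26])]
290 [([0.5964, -0.0932, 0.1949], [44, 44, 44]), ([0.5912, -0.0888, 0.2036], [31, 30, 30])]
296 [([0.5962, -0.0932, 0.1994], [29, 29, 29]), ([0.5904, -0.089, 0.2087], [30, 30, 29])]
```

Request:
send_rows(fingers=[0, 0, 0, 0, 0, 0, 0], offset=[[0, 0, 0.2], [0, 0, 0.4], [0, 0, 0.6], [0, 0, 0.8], [0, 0, 1.0], [0, 0, 1.0], [0, 0, 1.0]], rot=[[0, 0, 0], [0, 0, 0], [0, 0, 0], [0, 0, 0], [0, 0, 0], [0, 0, 0], [0, 0, 0]])

```text
time: 8.22
eef_pos: [0.6032, -0.0918, 0.1265]
orientation: [3.141, 0.0, -3.063]
contact_force: [-0.6, -0.8, -1.0]
finger_gap: -0.0001
grip_force: 0.0
```

```bash
cat > chk.py <<'E'
from h import *
F=[]
for _ in range(3):
    c=read_camera("wrist");s=state();F.append(np.r_[s["contact_force"],s["ft_torque"]])
print(s["time"],np.mean(F,0).round(2),s["eef_pos"].round(4))
fit(c,"w")
P=cloud(c);h=c["img"]
for u in (274,288):
    col=[v for v in range(200,300) if abs(P[v,u,0]-s["eef_pos"][0]+.011)<.004 and P[v,u,2]>.12 and h[v,u].std()<8]
    if col: print("tip",col[0],P[col[0],u].round(4))
E
python3 chk.py
```

```text
8.375 [-0.49  0.1   0.03 -0.01 -0.    0.  ] [ 0.6033 -0.0918  0.1266]
w rail n 4145 z 0.1694 dir [ 0.05720895 -0.99836224] p [ 0.635693   -0.16613334] ends [ 0.62811699 -0.03392298] [ 0.63865583 -0.21783788]
w red n 6687 pct [[0.5757, -0.1186, 0.1437], [0.5768, -0.1157, 0.1443], [0.5903, -0.0957, 0.1454], [0.6096, -0.0698, 0.1588], [0.6187, -0.0662, 0.1597]]
tip 247 [ 0.5925 -0.0941  0.1527]
tip 247 [ 0.5921 -0.0877  0.1524]
```

Request:
send_rows(fingers=[0, 0, 0, 0, 0, 0], offset=[[0, 0, 0.3], [0, 0, 0.5], [0, 0, 0.7], [0, 0, 0.9], [0, 0, 1.0], [0, 0, 1.0]], rot=[[0, 0, 0], [0, 0, 0], [0, 0, 0], [0, 0, 0], [0, 0, 0], [0, 0, 0]])

```text
time: 9.12
eef_pos: [0.6032, -0.0917, 0.1164]
orientation: [3.141, -0.0, -3.063]
contact_force: [0.5, 1.6, 1.9]
finger_gap: 0.0
grip_force: 1.1
```

```bash
python3 chk.py
```

```text
9.275 [ 1.06  1.84  1.83  0.43 -0.06  0.01] [ 0.6032 -0.0918  0.1165]
w rail n 2437 z 0.1662 dir [ 0.05981231 -0.99820966] p [ 0.63335073 -0.14620964] ends [ 0.62680984 -0.03704843] [ 0.63717093 -0.20996509]
w red n 6625 pct [[0.5756, -0.1176, 0.133], [0.5768, -0.1148, 0.1339], [0.5899, -0.0943, 0.1387], [0.6087, -0.0691, 0.1508], [0.6171, -0.0658, 0.1529]]
tip 247 [ 0.5929 -0.0941  0.1413]
tip 247 [ 0.5918 -0.0877  0.1428]
```

Request:
send_rows(fingers=[0, 0, 0, 0, 0], offset=[[0, 0, 0.1], [0, 0, 0.2], [0, 0, 0.3], [0, 0, 0.3], [0, 0, 0.3]], rot=[[0, 0, 0], [0, 0, 0], [0, 0, 0], [0, 0, 0], [0, 0, 0]])

```text
time: 9.9
eef_pos: [0.6032, -0.0918, 0.1134]
orientation: [3.141, -0.0, -3.063]
contact_force: [0.5, 2.6, 2.6]
finger_gap: 0.0002
grip_force: 1.1
```

```bash
cat >> chk.py <<'E'
h=cv2.cvtColor(c["img"],cv2.COLOR_BGR2HSV)
m=((h[...,0]<8)|(h[...,0]>172))&(h[...,1]>130)&(P[...,2]>.1)&(P[...,0]<.66)&(P[...,2]<.18)&(np.linalg.norm(P[...,:2]-s["eef_pos"][:2],axis=-1)<.05)
q=P[m]; 
for _ in range(6):
    A=np.c_[q-q.mean(0)];_,_,V=np.linalg.svd(A,full_matrices=False);n=V[2]*np.sign(V[2,2]);d=A@n;q=q[np.abs(d-np.median(d))<max(.0015,.8*d.std())]
print("plate n",len(q),"normal",n.round(3),"tilt",np.arccos(n[2]).round(3),"mean",q.mean(0).round(4))
E
python3 chk.py
```

```text
10.05 [ 0.6   2.21  1.97  0.47 -0.05  0.  ] [ 0.6032 -0.0918  0.1135]
w rail n 1824 z 0.1653 dir [ 0.06081315 -0.99814916] p [ 0.63322955 -0.14977732] ends [ 0.62637855 -0.03732924] [ 0.63673481 -0.2073104 ]
w red n 6578 pct [[0.5756, -0.1175, 0.1287], [0.5767, -0.1147, 0.1298], [0.5899, -0.0945, 0.1362], [0.6086, -0.0693, 0.1479], [0.6171, -0.0659, 0.1505]]
tip 247 [ 0.5927 -0.0941  0.1388]
tip 247 [ 0.5919 -0.0877  0.1395]
plate n 1580 normal [0.238 0.173 0.956] tilt 0.298 mean [ 0.5957 -0.0928  0.1337]
```

```bash
cat > tilt.py <<'E'
from h import *
def tilt(c,xl,xh):
    P=cloud(c);h=cv2.cvtColor(c["img"],cv2.COLOR_BGR2HSV)
    m=((h[...,0]<8)|(h[...,0]>172))&(h[...,1]>130)&(P[...,2]>.1)&(P[...,2]<.18)&(P[...,0]>xl)&(P[...,0]<xh)&(P[...,1]>-.14)&(P[...,1]<-.03)
    q=P[m];A=np.c_[q,np.ones(len(q))][:,[0,1,3]]
    k=np.linalg.lstsq(A,q[:,2],rcond=None)[0];r=q[:,2]-A@k;g=abs(r)<2*r.std();k=np.linalg.lstsq(A[g],q[g,2],rcond=None)[0]
    print("n",len(q),"slope",k[:2].round(3),"z@mid",(k@[.604,-.0925,1]).round(4),"res",r[g].std().round(4))
if __name__=="__main__":
    tilt(read_camera("wrist"),.588,.63)
    tilt(read_camera("top"),.588,.63)
E
python3 tilt.py
```

```text
n 3702 slope [ 0.005 -0.159] z@mid 0.1333 res 0.0007
n 0 slope [0. 0.] z@mid 0.0 res nan
  ret = _var(a, axis=axis, dtype=dtype, out=out, ddof=ddof,
  arrmean = um.true_divide(arrmean, div, out=arrmean,
  ret = ret.dtype.type(ret / rcount)
```

Tilt is 0.16 rad, just clear. I press 0.6 mm more, then plan the arc.

Request:
send_rows(fingers=[0, 0, 0], offset=[[0, 0, 0.05], [0, 0, 0.07], [0, 0, 0.07]], rot=[[0, 0, 0], [0, 0, 0], [0, 0, 0]])

```text
time: 10.52
eef_pos: [0.6032, -0.0918, 0.1128]
orientation: [3.142, -0.0, -3.063]
contact_force: [0.9, 2.2, 2.1]
finger_gap: 0.0003
grip_force: 1.1
```

```bash
cat > plan.py <<'E'
import sys
from h import *
H=np.array([.6345,-.0115]);gy=.058
def pt(th,f,l=.081): a=gy-th;c,s=np.cos(a),np.sin(a);return H+np.array([[c,-s],[s,c]])@[-f,-l]
def rows(poses):  # poses: list of (theta,f); relative to commanded=first
    s=state();p=s["eef_pos"];yaw=s["orientation"][2];tx=np.array([np.cos(yaw),np.sin(yaw)]);ty=np.array([np.sin(yaw),-np.cos(yaw)])
    for th,f in poses:
        d=pt(th,f)-p[:2];y=((np.pi+gy-th)-yaw+np.pi)%(2*np.pi)-np.pi
        print([round(100*d@tx,2),round(100*d@ty,2)],round(-y,3),end="; ")
    print()
E
python3 - <<'E'
from plan import *
from tilt import tilt
c=read_camera("wrist");tilt(c,.588,.63);s=state();print(s["contact_force"],s["eef_pos"],s["time"])
rows([(0,.035),(0,.04),(0,.045)]+[(t,.046) for t in np.deg2rad(np.arange(1.25,21,1.25))])
E
```

```text
n 3690 slope [ 0.004 -0.172] z@mid 0.1325 res 0.0007
[0.14400896 1.57319408 2.31020202] [ 0.60319233 -0.0917987   0.11273842] 10.575
[np.float64(-0.09), np.float64(-0.27)] 0.02; [np.float64(0.41), np.float64(-0.26)] 0.02; [np.float64(0.91), np.float64(-0.25)] 0.02; [np.float64(1.19), np.float64(-0.14)] 0.042; [np.float64(1.36), np.float64(-0.03)] 0.064; [np.float64(1.53), np.float64(0.08)] 0.086; [np.float64(1.69), np.float64(0.2)] 0.108; [np.float64(1.86), np.float64(0.32)] 0.129; [np.float64(2.02), np.float64(0.45)] 0.151; [np.float64(2.18), np.float64(0.57)] 0.173; [np.float64(2.33), np.float64(0.7)] 0.195; [np.float64(2.48), np.float64(0.84)] 0.217; [np.float64(2.63), np.float64(0.98)] 0.238; [np.float64(2.78), np.float64(1.12)] 0.26; [np.float64(2.92), np.float64(1.26)] 0.282; [np.float64(3.06), np.float64(1.41)] 0.304; [np.float64(3.2), np.float64(1.56)] 0.326; [np.float64(3.33), np.float64(1.71)] 0.348; [np.float64(3.46), np.float64(1.87)] 0.369;
```

Request:
send_rows(fingers=[0, 0, 0, 0, 0, 0, 0, 0, 0, 0, 0, 0, 0, 0, 0, 0, 0, 0, 0], offset=[[0.3, 0, 0], [0.6, 0, 0], [0.9, 0, 0], [1.1, 0.05, 0], [1.3, 0.15, 0], [1.5, 0.3, 0], [1.65, 0.4, 0], [1.8, 0.55, 0], [2.0, 0.7, 0], [2.15, 0.8, 0], [2.3, 0.95, 0], [2.45, 1.1, 0], [2.6, 1.2, 0], [2.75, 1.35, 0], [2.9, 1.5, 0], [3.05, 1.65, 0], [3.15, 1.8, 0], [3.3, 1.95, 0], [3.4, 2.1, 0]], rot=[[0, 0, 0.0], [0, 0, 0.01], [0, 0, 0.02], [0, 0, 0.04], [0, 0, 0.06], [0, 0, 0.085], [0, 0, 0.11], [0, 0, 0.13], [0, 0, 0.15], [0, 0, 0.17], [0, 0, 0.195], [0, 0, 0.22], [0, 0, 0.24], [0, 0, 0.26], [0, 0, 0.28], [0, 0, 0.3], [0, 0, 0.325], [0, 0, 0.35], [0, 0, 0.37]])

```text
time: 12.95
eef_pos: [0.5675, -0.0735, 0.1128]
orientation: [-3.142, -0.0, 2.848]
contact_force: [2.0, -1.5, 3.1]
finger_gap: 0.0001
grip_force: 1.0
```

Run:
```python
from plan import *
import plan
c=read_camera("wrist");s=state();print(s["contact_force"].round(1),s["eef_pos"].round(4),s["orientation"].round(3),s["time"]);fit(c,"w");fit(read_camera("top"),"t")
cv2.imwrite("pics/w4.png",c["img"])
```

```text
[-1.5  0.5  1.2] [ 0.5673 -0.0732  0.1127] [ 3.141e+00 -1.000e-03  2.848e+00] 13.0
w rail n 333 z 0.1631 dir [0.27709192 0.9608434 ] p [ 0.5667389 -0.1895843] ends [ 0.56461538 -0.19694784] [ 0.56886786 -0.18220193]
w red n 4691 pct [[0.5439, -0.0985, 0.1274], [0.5467, -0.0933, 0.1285], [0.5571, -0.0665, 0.1368], [0.576, -0.0487, 0.1479], [0.5876, -0.0431, 0.1501]]
t rail n 180 z 0.1698 dir [0.3104423 0.9505922] p [ 0.57934475 -0.17432739] ends [ 0.55973396 -0.23437675] [ 0.63207181 -0.01287409]
```

View pics/w4.png

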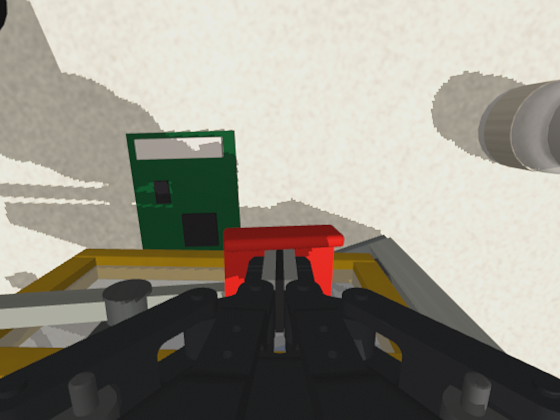

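The gate is following: it is open about 0.37 rad, with the lip (283,237) against the fingers. I continue the arc.

```bash
cat > arc.py <<'E'
from plan import *
import sys
def arc(th0,step,n):
    s=state();p=s["eef_pos"][:2];yaw=s["orientation"][2];a=gy-th0;R=np.array([[np.cos(a),-np.sin(a)],[np.sin(a),np.cos(a)]])
    print("gate-frame",(R.T@(p-H)).round(4),"yaw err",((yaw-np.pi-gy+th0+np.pi)%(2*np.pi)-np.pi).round(3))
    tx=np.array([np.cos(yaw),np.sin(yaw)]);ty=np.array([np.sin(yaw),-np.cos(yaw)])
    for i in range(1,n+1):
        t=-step*i;Q=np.array([[np.cos(t),-np.sin(t)],[np.sin(t),np.cos(t)]]);d=H+Q@(p-H)-p
        print([float(round(100*d@tx,2)),float(round(100*d@ty,2))],round(-t,3),end="; ")
arc(float(sys.argv[1]),float(sys.argv[2]),20)
E
python3 arc.py .373 .025
```

```text
gate-frame [-0.0448 -0.0795] yaw err 0.023
[0.19, 0.12] 0.025; [0.39, 0.24] 0.05; [0.58, 0.37] 0.075; [0.76, 0.5] 0.1; [0.94, 0.64] 0.125; [1.12, 0.78] 0.15; [1.3, 0.93] 0.175; [1.47, 1.08] 0.2; [1.63, 1.24] 0.225; [1.8, 1.4] 0.25; [1.96, 1.56] 0.275; [2.11, 1.73] 0.3; [2.26, 1.9] 0.325; [2.41, 2.07] 0.35; [2.55, 2.25] 0.375; [2.69, 2.43] 0.4; [2.82, 2.62] 0.425; [2.95, 2.81] 0.45; [3.07, 3.0] 0.475; [3.19, 3.19] 0.5;
```

Request:
send_rows(fingers=[0, 0, 0, 0, 0, 0, 0, 0, 0, 0, 0, 0, 0, 0, 0, 0, 0, 0, 0, 0], offset=[[0.2, 0.1, 0], [0.4, 0.25, 0], [0.6, 0.35, 0], [0.75, 0.5, 0], [0.95, 0.65, 0], [1.1, 0.8, 0], [1.3, 0.95, 0], [1.45, 1.1, 0], [1.65, 1.25, 0], [1.8, 1.4, 0], [1.95, 1.55, 0], [2.1, 1.75, 0], [2.25, 1.9, 0], [2.4, 2.05, 0], [2.55, 2.25, 0], [2.7, 2.45, 0], [2.8, 2.6, 0], [2.95, 2.8, 0], [3.05, 3.0, 0], [3.2, 3.2, 0]], rot=[[0, 0, 0.025], [0, 0, 0.05], [0, 0, 0.075], [0, 0, 0.1], [0, 0, 0.125], [0, 0, 0.15], [0, 0, 0.175], [0, 0, 0.2], [0, 0, 0.225], [0, 0, 0.25], [0, 0, 0.275], [0, 0, 0.3], [0, 0, 0.325], [0, 0, 0.35], [0, 0, 0.375], [0, 0, 0.4], [0, 0, 0.425], [0, 0, 0.45], [0, 0, 0.475], [0, 0, 0.5]])

```text
time: 15.55
eef_pos: [0.5463, -0.0335, 0.1128]
orientation: [3.141, 0.0, 2.348]
contact_force: [0.1, -0.7, 2.0]
finger_gap: 0.0
grip_force: 1.4
```

Request:
send_rows(fingers=[0, 0, 0, 0, 0, 0, 0, 0, 0, 0, 0, 0, 0, 0, 0, 0, 0, 0, 0, 0], offset=[[0.2, 0.1, 0], [0.4, 0.25, 0], [0.6, 0.35, 0], [0.75, 0.5, 0], [0.95, 0.65, 0], [1.1, 0.8, 0], [1.3, 0.95, 0], [1.45, 1.1, 0], [1.65, 1.25, 0], [1.8, 1.4, 0], [1.95, 1.55, 0], [2.1, 1.75, 0], [2.25, 1.9, 0], [2.4, 2.05, 0], [2.55, 2.25, 0], [2.7, 2.45, 0], [2.8, 2.6, 0], [2.95, 2.8, 0], [3.05, 3.0, 0], [3.2, 3.2, 0]], rot=[[0, 0, 0.025], [0, 0, 0.05], [0, 0, 0.075], [0, 0, 0.1], [0, 0, 0.125], [0, 0, 0.15], [0, 0, 0.175], [0, 0, 0.2], [0, 0, 0.225], [0, 0, 0.25], [0, 0, 0.275], [0, 0, 0.3], [0, 0, 0.325], [0, 0, 0.35], [0, 0, 0.375], [0, 0, 0.4], [0, 0, 0.425], [0, 0, 0.45], [0, 0, 0.475], [0, 0, 0.5]])

```text
time: 18.05
eef_pos: [0.5466, 0.0117, 0.1128]
orientation: [3.141, 0.0, 1.848]
contact_force: [-0.0, -1.2, 2.5]
finger_gap: -0.0003
grip_force: 1.3
```

```bash
python3 - <<'E'
from h import *
c=read_camera("wrist");fit(c,"w");fit(read_camera("top"),"t");fit(read_camera("scene"),"s")
s=state();print(s["contact_force"].round(1),s["joints"].round(2),s["time"]);cv2.imwrite("pics/w5.png",c["img"])
E
python3 arc.py 1.373 .025
```

```text
w rail n 92 z 0.1618 dir [0.9543835  0.29858366] p [ 0.444792   -0.05502009] ends [ 0.44049603 -0.05636411] [ 0.44839778 -0.05389201]
w red n 4529 pct [[0.5184, -0.0059, 0.128], [0.5222, 0.0027, 0.1291], [0.5385, 0.0227, 0.1374], [0.5664, 0.0321, 0.1482], [0.572, 0.0347, 0.1503]]
t rail n 233 z 0.17 dir [0.9724804  0.23298457] p [ 0.46978822 -0.05646585] ends [ 0.40389956 -0.07225131] [ 0.52789373 -0.04254507]
s rail n 201 z 0.1711 dir [0.96285856 0.27000624] p [ 0.5337842  -0.03571979] ends [ 0.41748528 -0.06833251] [ 0.63287556 -0.00793245]
s red n 106 pct [[0.527, -0.0212, 0.126], [0.5353, -0.0153, 0.1288], [0.559, 0.0044, 0.1334], [0.5725, 0.0311, 0.1461], [0.5753, 0.035, 0.1517]]
[-0.1  1.8  1.3] [-0.79  0.3   0.8   1.83 -0.24  1.12  0.38] 18.2
gate-frame [-0.0452 -0.0789] yaw err 0.024
[0.19, 0.12] 0.025; [0.38, 0.24] 0.05; [0.57, 0.37] 0.075; [0.75, 0.51] 0.1; [0.93, 0.65] 0.125; [1.11, 0.79] 0.15; [1.28, 0.94] 0.175; [1.45, 1.09] 0.2; [1.62, 1.25] 0.225; [1.78, 1.41] 0.25; [1.94, 1.57] 0.275; [2.09, 1.74] 0.3; [2.24, 1.91] 0.325; [2.38, 2.08] 0.35; [2.53, 2.26] 0.375; [2.66, 2.45] 0.4; [2.79, 2.63] 0.425; [2.92, 2.82] 0.45; [3.04, 3.01] 0.475; [3.16, 3.21] 0.5;
```

View pics/w5.png

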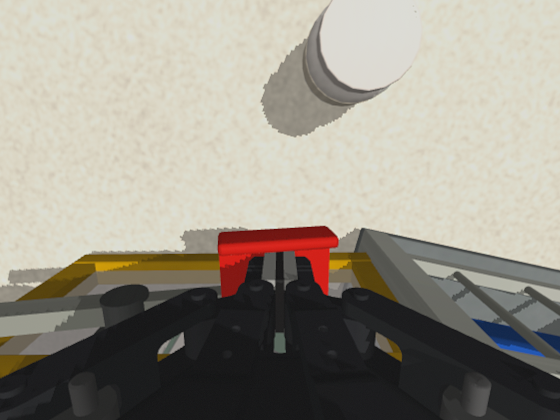

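Gate at about 1.36 rad, with the lip (278,240) against the fingers and the jar (365,45) clear. Last part of the arc, slowing down. Then I back off the lip by 5 mm and lift slowly so the bar settles.

Request:
send_rows(fingers=[0, 0, 0, 0, 0, 0, 0, 0, 0, 0, 0, 0, 0, 0], offset=[[0.2, 0.1, 0], [0.4, 0.25, 0], [0.6, 0.35, 0], [0.75, 0.5, 0], [0.95, 0.65, 0], [1.1, 0.8, 0], [1.3, 0.95, 0], [1.35, 1.0, 0], [1.4, 1.05, 0], [1.45, 1.1, 0], [1.5, 1.15, 0], [1.55, 1.15, 0], [1.55, 1.15, 0], [1.55, 1.15, 0]], rot=[[0, 0, 0.025], [0, 0, 0.05], [0, 0, 0.075], [0, 0, 0.1], [0, 0, 0.125], [0, 0, 0.15], [0, 0, 0.175], [0, 0, 0.185], [0, 0, 0.195], [0, 0, 0.2], [0, 0, 0.21], [0, 0, 0.21], [0, 0, 0.21], [0, 0, 0.21]])

```text
time: 19.95
eef_pos: [0.5535, 0.0296, 0.1129]
orientation: [3.141, -0.0, 1.64]
contact_force: [0.7, -0.8, 1.9]
finger_gap: 0.0002
grip_force: 1.4
```

Request:
send_rows(fingers=[0, 0, 0, 0, 0, 0, 0, 0, 0, 0, 0, 0, 0, 0, 0, 0, 0, 0, 0, 0], offset=[[0, 0, -0.1], [-0.05, 0, -0.2], [-0.1, 0, -0.35], [-0.15, 0, -0.5], [-0.2, 0, -0.65], [-0.3, 0, -0.8], [-0.4, 0, -0.95], [-0.5, 0, -1.1], [-0.5, 0, -1.3], [-0.5, 0, -1.5], [-0.5, 0, -1.7], [-0.5, 0, -1.9], [-0.5, 0, -2.1], [-0.5, 0, -2.5], [-0.5, 0, -3], [-0.5, 0, -4], [-0.5, 0, -6], [-0.5, 0, -9], [-0.5, 0, -12], [-0.5, 0, -12]], rot=[[0, 0, 0], [0, 0, 0], [0, 0, 0], [0, 0, 0], [0, 0, 0], [0, 0, 0], [0, 0, 0], [0, 0, 0], [0, 0, 0], [0, 0, 0], [0, 0, 0], [0, 0, 0], [0, 0, 0], [0, 0, 0], [0, 0, 0], [0, 0, 0], [0, 0, 0], [0, 0, 0], [0, 0, 0], [0, 0, 0]])

```text
time: 22.45
eef_pos: [0.5549, 0.0245, 0.2354]
orientation: [3.138, -0.001, 1.64]
contact_force: [-0.2, -0.1, 0.0]
finger_gap: 0.0001
grip_force: 0.0
```

Run:
```python
from h import *
c=read_camera("wrist");fit(c,"w");fit(read_camera("top"),"t");d=read_camera("scene");fit(d,"s")
s=state();print(s["contact_force"].round(1),s["eef_pos"].round(3),s["time"]);cv2.imwrite("pics/w6.png",c["img"])
```

```text
w rail n 6300 z 0.1697 dir [0.9955424  0.09431466] p [ 0.5016506  -0.01938381] ends [ 0.39643146 -0.02935195] [ 0.62946929 -0.00727465]
w red n 3796 pct [[0.5252, -0.0032, 0.1437], [0.5296, 0.0015, 0.1443], [0.5508, 0.0218, 0.1453], [0.5719, 0.0435, 0.1582], [0.5768, 0.0465, 0.1595]]
s rail n 214 z 0.1711 dir [0.99719745 0.07481477] p [ 0.5336701  -0.01346868] ends [ 0.41760385 -0.02217655] [ 0.63121306 -0.00615052]
s red n 137 pct [[0.5272, -0.0003, 0.1428], [0.5333, 0.0036, 0.1442], [0.5567, 0.0224, 0.147], [0.5763, 0.0451, 0.1578], [0.5803, 0.0483, 0.1605]]
[-0.5  0.9 -0.8] [0.553 0.025 0.232] 22.6
```

View pics/w6.png

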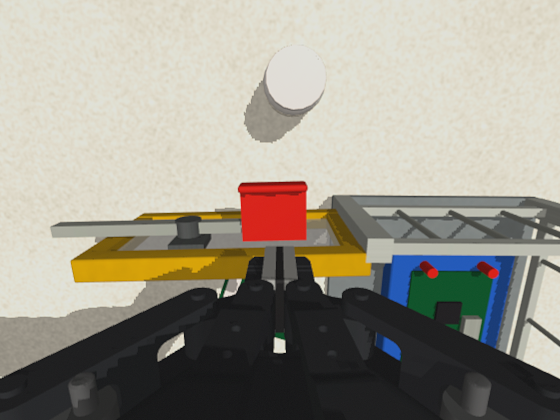

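The gate stands at about 1.54 rad. The paddle (273,212) is level again at z = 0.145, so the bar is at rest, and nothing touches it. I retreat further up, check and hand in.

Request:
send_rows(fingers=[0, 0, 0, 0, 0, 0], offset=[[0, 0, -3], [0, 0, -6], [0, 0, -8], [0, 0, -8], [0, 0, -8], [0, 0, -8]], rot=[[0, 0, 0], [0, 0, 0], [0, 0, 0], [0, 0, 0], [0, 0, 0], [0, 0, 0]])

```text
time: 23.35
eef_pos: [0.5532, 0.0246, 0.3117]
orientation: [-3.14, 0.0, 1.64]
contact_force: [-0.3, 0.4, -0.1]
finger_gap: -0.0001
grip_force: 0.0
```

Run:
```python
from h import *
fit(read_camera("wrist"),"w");c=read_camera("scene")
for q in("jar","mouse","scanner"):
    print(q,[(round(d["confidence"],2),px2w(c,d["xy"],0)[1].round(3)) for d in pinpoint(q,"scene")[:1]])
print(state()["eef_pos"],job_done())
```

```text
w rail n 4632 z 0.1698 dir [0.9955566  0.09416521] p [ 0.5254949  -0.01779468] ends [ 0.39612129 -0.03003155] [ 0.62939121 -0.0079676 ]
w red n 2338 pct [[0.5252, -0.003, 0.1437], [0.5297, 0.0012, 0.1443], [0.5509, 0.0213, 0.1453], [0.5722, 0.0427, 0.1582], [0.5768, 0.0458, 0.1596]]
jar [(0.81, array([0.56 , 0.129, 0.   ]))]
mouse [(0.74, array([ 0.358, -0.258,  0.   ]))]
scanner [(0.42, array([ 0.758, -0.129,  0.   ]))]
the job is handed in; nothing more can be done
[0.55356623 0.02460371 0.31254509] None
```

The gate stands open at about 88°, the latch bar is back at rest, the arm is clear above it, and the job was handed in at about 23.5 s. Contact forces read about 3 N at most. The jar and mouse measured within about 2 cm of their starting positions; I did not re-measure the other bench items.

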